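# Dispense one furniture foot and slide it into the parts bay

### The arm

A 7-joint arm with a two-finger parallel gripper is mounted at the origin on the work surface. World frame = base frame: x ahead of the robot, y to its left, z up, the work surface at z = 0. Lengths are in m, angles in rad, forces in N, time in s.
With the tool pointing down it reaches from about 0.4 to 0.875 m from the base axis. Payload 19.3 kg.
Tool frame: the origin (TCP) lies on the centre line of the jaws, within the pads' length; the fingertips stand 14 mm ahead of it and the grasp point (between the pads) lies 5 mm behind it; z points along the fingers, y is the line along which they close (so a half turn about z gives the same grasp; the last joint's range is limited). The gripper opens to 85 mm and grips with 20 to 120 N. Pads are 22 mm wide; open, the fingers measure 114 mm over their backs; the gripper's body (76 mm by 85 mm) begins 54 mm behind the grasp point. The pads swing forward as they close: fully open they stand 13 mm farther back than shut.
Start: joints at [-1.283, 0.521, -0.036, 1.599, 0.021, 1.021, -0.113], TCP at [0.219, 0.585, 0.245] pointing down, gripper open.
Joint ranges: [-2.91, 2.91], [-0.3, 2.13], [-1.5, 1.42], [0.17, 2.43], [-1.26, 4.41], [0.16, 1.93], [-2.52, 2.52]. Speed limits (rad/s): [1.89, 1.89, 2.39, 2.39, 3.01, 3.01, 3.01].

### API

Orientations are given as a unit quaternion [w, x, y, z].
In Python, from bench import ctrl gives the robot as it stands.
- The arm moves only by the shell command python3 -m jog 'ROWS' [FORCE]. ROWS is JSON, a list that holds one entry, the list of rows, each a list of 7 numbers: the turn, a rotation vector about the tool's x, y, z in degrees, then the shift along the tool's x, y, z in m, then the gripper's target within -1 to 1 (fully open at 1, half-way at 0, shut at -1). A call has 1 to 5 rows; each row is the pose to reach, as a shift and turn from the pose commanded when the call began, along the tool's axes at that moment; what a row does not reach only later rows make up. A row lasts 1/12 s, in which the tool goes at most 41.7 mm and 7.16 degrees, less where a joint would pass 70% of its speed; a pose out of reach is approached as far as the arm can. A call with a gripper value outside its range is refused whole. The fingers move at their own pace and stop on an object; FORCE is the grip in N (left out, the last holds). Time passes only in rows, so rows that repeat a pose let the fingers close. It gives the time, the measured TCP pose, the force, the opening and the grip force at its end, in the units of the state.
- ctrl.sense(): the state, without advancing time (a new reading comes with each control period).
- ctrl.capture(name): name is "side" or "top" or "wrist"; returns the picture (400x640x3 uint8, red, green, blue); there is no depth.
- ctrl.get_calibration(name): a dict with "fx", "fy", "cx", "cy" (pixels), "dist" ([k1, k2, p1, p2, k3] as OpenCV has them; the pictures are not rectified), "position" and "orientation" of the camera in the world. Camera axes: x right, y up, looking along -z (the intrinsics and any distortion apply to the point x, -y, -z); pixel columns grow to the right and rows downward; lengths in m; the calibration is good to about 2 mm. A picture is of the moment at which its call begins: read the wrist's pose just before it. get_calibration takes no time and is no camera call; for the wrist camera it gives the pose at the moment of the call.
- ctrl.finish_job(): hands the job in; it is judged then, once.
The state is a dict: "clock": time; "joint_pos": joint angles; "joint_vel": joint speeds; "tau": joint torques, N m; "eef_pos": TCP position; "orientation": TCP orientation; "force": force on the tool from outside, world axes, zero at the start; "wrist_torque": the same for the moment, N m; "finger_gap": opening from 0.0 (shut) to 1.0 (fully open); "finger_force": force on a finger pad.
Only numpy, scipy, OpenCV 4.12 (cv2) and the standard library are available. Lean on these libraries where they do the work, as an engineer would, in place of code of your own. Each camera call takes 0.05 s, during which the arm holds its last target. There are 200 camera calls.

### The job

Press the dispenser's plunger all the way down once and let it come back up, so that a single furniture foot comes out onto the bench. Then push that foot across the bench with the fingertips, without picking it up, until it lies wholly inside one end of the H-shaped wooden bay. Leave the other feet in the magazine and the tape measure, carton and glue jar where they are.

Things in the scene. Friction and masses are not known exactly. Their poses are not given: they have to be found in the camera images.
- dispenser: Dispenser screwed to the bench. Origin on the bench under the magazine's centre, z up; outlet side looks along its -x. Magazine: clear, open-topped square tube, 52 mm outside, 44 inside, 44 high, with a slot 14.5 mm high at the foot of its -x wall. Behind it (x +26 to +104 mm) a plywood housing 60 wide, 52 high. Steel flanges 5 mm thick beside it, x -25 to +105, y to +-50 mm.
- outlet (a point): Point on the dispenser 71 mm in front (-x) of the magazine's centre, 6 mm above the bare bench: about where the centre of an ejected foot comes to lie after a full stroke.
- plunger_top (a point): Centre of the top face of the plunger: a round black cap, 40 mm across and 10 mm thick, on a steel stem, 65 mm behind the magazine's centre (+x of the dispenser), 92 mm above the bench when up. It is pressed straight down.
- plunger (a joint): Travel of the plunger: 0 up, 0.028 m fully down (stop). Spring return; about 3 N to start, 9 N at the bottom. An ejector moves 2.6 times as far along the bench and pushes the lowest foot out of the slot. When the plunger rises the next foot drops into place, so another press would eject another.
- foot1_center (a point): Centre (half-way up, 6 mm above the bench) of the lowest furniture foot in the magazine, the one that comes out first: a loose black plastic disc 42 mm across, 12 mm thick, 20 g, lying flat.
- foot2_center (a point): Centre of the middle foot, the same kind of disc; it stays in the magazine (drops one place).
- foot3_center (a point): Centre of the third, top foot; it stays in the magazine.
- bay: Bay of wooden battens fixed left or right of the dispenser: an H from above, 14 mm high, no floor. Origin on the bench at its centre. Cross batten 15 mm thick along its x; side battens 15 x 145 mm along its y at x = -49.5 and 49.5 mm. Two equal compartments, 84 mm wide (x), 65 deep (|y| 7.5 to 72.5 mm), open at the outer ends; the one nearer the dispenser opens roughly towards the outlet.
- tape_center (a point): Centre of a grey tape measure, 66 x 36 x 62 mm, standing on the other side of the dispenser from the bay. Bystander.
- carton_center (a point): Centre of a small cardboard carton of screws, 60 x 85 x 50 mm, a hand's breadth left of the dispenser's housing. Bystander.
- glue_center (a point): Centre of a white glue jar with an orange lid, 56 mm across, 60 mm tall, a hand's breadth right of the dispenser's housing. Bystander.
Mind the look-alikes: they are no part of the job. Several things look just like the dispenser: the one meant starts farthest to the robot's left.

How it is judged:
On the way, in this order (a step that is already met when the one before it is completed fails the run):
1. the plunger is pressed fully down (value of joint plunger above 0.025 m), for 0.04 s.
2. the plunger is up again and one foot lies in front of the magazine, the others inside (value of joint plunger below 0.004 m and x of foot1_center in the frame of dispenser below -0.05 m and horizontal distance between each of foot2_center, foot3_center and dispenser below 0.012 m), for 0.1 s.
3. the foot lies in the bay (x of foot1_center in the frame of bay between -0.023 and 0.023 m and (y of foot1_center in the frame of bay between 0.025 and 0.054 m or y of foot1_center in the frame of bay between -0.054 and -0.025 m)), for 0.2 s.
At the end, for the whole second after the job is handed in: The first foot lies flat and at rest on the bench, wholly inside an end of the bay (its centre within 23 mm of the bay's middle line and 25 to 54 mm from the bay's centre along the bay's y), the plunger is up (within 4 mm), and the other two feet are in the magazine (within 12 mm of its axis) (all of step 3 and horizontal distance between each of foot2_center, foot3_center and dispenser below 0.012 m and value of joint plunger below 0.004 m and angle between foot1_center's own z axis and vertical below 0.12 rad and height (world z) of foot1_center below 0.009 m and linear speed of foot1 below 0.01 m/s); the robot touches nothing.
It fails at once if a second foot is pushed out of the magazine (plunger pressed again) (not (horizontal distance between foot2_center and dispenser below 0.012 m) or not (horizontal distance between foot3_center and dispenser below 0.012 m)).
It fails at once if the foot is lifted off the bench by 10 mm or more (height (world z) of foot1_center above 0.016 m).
It fails at once if the plunger is pressed again when the foot has been pushed away (value of joint plunger above 0.012 m and horizontal distance between foot1_center and dispenser above 0.16 m).
It fails at once if the tape measure, carton or glue jar is moved by 20 mm or more (distance of any of tape_center, carton_center, glue_center from where it was at the start of the episode above 0.02 m).
It also fails if it takes over 64 s, if anything falls off the work surface, if the arm or the gripper's body presses on something with over 40 N, if the wrist force passes 120 N, or if a joint passes its speed limit or range.

## Working session

There is one attempt and no reset: what is moved stays moved. The work goes in short steps, Python scripts to look and compute and a shell command to move; the robot and the scene stay as the last step left them, time stands still between calls to the robot, and variables do not carry over. Pictures are saved under pics/ and viewed, at most 10 in all, crops included, and the job is handed in when it is done.

```bash
mkdir -p pics
cat > h.py <<'E'
import numpy as np, cv2
from scipy.spatial.transform import Rotation as R
from bench import ctrl
def rot(q): return R.from_quat([q[1],q[2],q[3],q[0]])
def ray(c,uv):
    K=np.array([[c['fx'],0,c['cx']],[0,c['fy'],c['cy']],[0,0,1.]])
    p=cv2.undistortPoints(np.array(uv,float).reshape(-1,1,2),K,np.array(c['dist'],float)).reshape(-1,2)
    d=np.c_[p[:,0],-p[:,1],-np.ones(len(p))]
    return np.array(c['position']),rot(c['orientation']).apply(d)
def onplane(c,uv,z):
    o,d=ray(c,uv); return o+d*((z-o[2])/d[:,2])[:,None]
def proj(c,P):
    p=rot(c['orientation']).inv().apply(np.atleast_2d(P)-np.array(c['position']))
    K=np.array([[c['fx'],0,c['cx']],[0,c['fy'],c['cy']],[0,0,1.]])
    q=p*[1,-1,-1]
    return cv2.projectPoints(q,np.zeros(3),np.zeros(3),K,np.array(c['dist'],float))[0].reshape(-1,2)
def snap(n,f):
    c=ctrl.get_calibration(n); im=ctrl.capture(n); cv2.imwrite('pics/'+f,im[:,:,::-1]); np.save('pics/'+f+'.npy',im); return im,c
E
python3 - <<'E'
from h import *
for n in ['top','side']:
    im,c=snap(n,n+'0.png'); print(n,c)
print(ctrl.sense())
E
```

```text
top {'fx': 434.9129022772255, 'fy': 434.9129022772255, 'cx': 314.20570499888703, 'cy': 196.76322465357615, 'dist': array([-0.07997092,  0.        ,  0.        ,  0.        ,  0.        ]), 'position': array([ 0.45185503, -0.01523594,  0.89109506]), 'orientation': array([-0.70400915, -0.0444125 ,  0.05928714,  0.70631698])}
side {'fx': 383.81159698696695, 'fy': 383.81159698696695, 'cx': 316.55755825585925, 'cy': 193.0142446431496, 'dist': array([-0.02034848,  0.        ,  0.        ,  0.        ,  0.        ]), 'position': array([ 0.0408608 , -0.60698502,  0.52055504]), 'orientation': array([ 0.80395628,  0.47933506, -0.17361219, -0.30618787])}
{'clock': 0.1, 'joint_pos': array([-1.28321568,  0.52197896, -0.03637384,  1.59992302,  0.02122474,
        1.02110447, -0.11280875]), 'joint_vel': array([ 0.00010616,  0.00029655, -0.00028865, -0.00293504, -0.00213613,
       -0.00098777,  0.00045763]), 'tau': array([ 3.86941829e-03, -9.28488278e+01,  1.98396139e+00, -3.70531726e+01,
        1.80957676e-02,  5.36537103e-03,  5.19265791e-05]), 'eef_pos': array([0.21878625, 0.58515762, 0.24477748]), 'orientation': array([-5.71479887e-05,  1.77921486e-01,  9.84044552e-01, -5.10790152e-04]), 'force': array([0.18929674, 0.07232103, 0.05548039]), 'wrist_torque': array([-0.01206331, -0.027545  ,  0.02061407]), 'finger_force': 0.0, 'finger_gap': 1.0008997109108848}
```

View pics/top0.png

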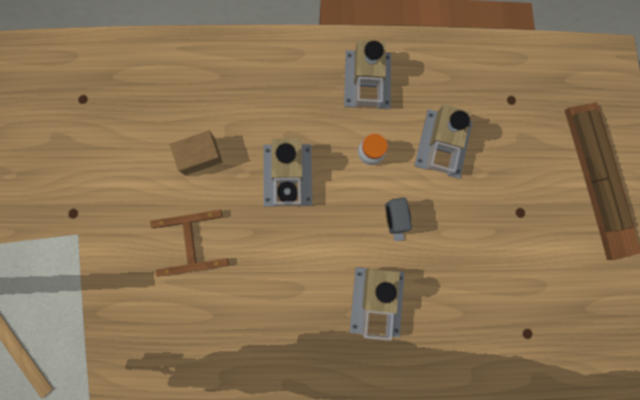

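View pics/side0.png

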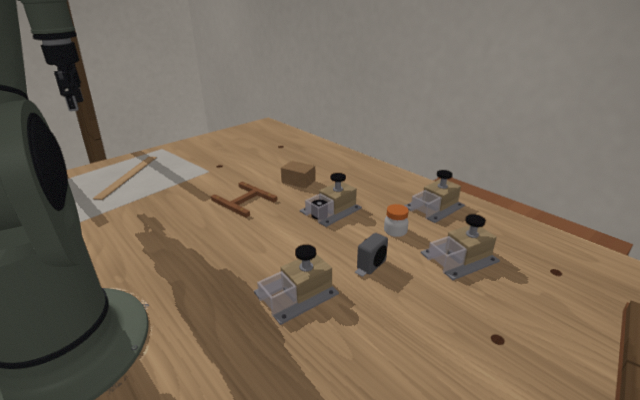

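The top view shows four look-alike dispensers, with caps at (286,153), (374,50), (459,120) and (386,292). The one farthest left (+y) is (286,153); it holds black feet at (287,190). The bay is at (190,242), carton (196,152), glue jar (374,148) and tape measure (398,215). The side view agrees: the cap of the chosen dispenser is at (338,178).

Run:
```python
from h import *
t=np.load('pics/top0.png.npy'); s=np.load('pics/side0.png.npy')
ct=ctrl.get_calibration('top'); cs=ctrl.get_calibration('side')
def blob(im,x0,y0,x1,y1,f):
    m=f(im[y0:y1,x0:x1].astype(int)).astype(np.uint8)
    n,l,st,ce=cv2.connectedComponentsWithStats(m)
    return [(st[i,4],ce[i]+[x0,y0],st[i,:4]+[x0,y0,0,0]) for i in range(1,n) if st[i,4]>15]
dark=lambda a:a.max(2)<45
a=blob(t,270,138,305,168,dark); b=blob(s,325,168,352,200,dark)
print(a,b)
ua=max(a,key=lambda r:r[0])[1]; ub=max(b,key=lambda r:r[0])[1]
o1,d1=ray(ct,[ua]);o2,d2=ray(cs,[ub])
A=np.c_[d1[0],-d2[0]]; k=np.linalg.lstsq(A,o2-o1,rcond=None)[0]
print('cap',o1+k[0]*d1[0],o2+k[1]*d2[0], 'z.092',onplane(ct,[ua],.09),onplane(cs,[ub],.09))
f=blob(t,270,172,305,208,dark);print('feet',f,[onplane(ct,[r[1]],.036) for r in f])
# flange
hsv=cv2.cvtColor(t,cv2.COLOR_RGB2HSV); 
br=lambda x0,y0,x1,y1,lo,hi:cv2.inRange(hsv,lo,hi)[y0:y1,x0:x1]
print(hsv[175,268],hsv[160,308],hsv[220,200],hsv[240,193],hsv[242,170])
v=np.vstack([cv2.resize(t[125:285,140:330],None,fx=4,fy=3.6,interpolation=cv2.INTER_CUBIC)])
cv2.imwrite('pics/crop.png',v[:,:,::-1])
```

```text
[(np.int32(267), array([285.50187266, 152.8988764 ]), array([277, 144,  18,  19]))] [(np.int32(100), array([337.74, 177.08]), array([331, 173,  14,   9]))]
cap [0.65529787 0.02164362 0.08563197] [0.65504756 0.02185094 0.08557824] z.092 [[0.6541946  0.02144362 0.09      ]] [[0.64880404 0.0154585  0.09      ]]
feet [(np.int32(229), array([286.8558952 , 191.41921397]), array([278, 182,  19,  19]))] [array([[0.58911316, 0.02079512, 0.036     ]])]
[105  17 123] [105  17  90] [ 14 128 100] [ 15 122  90] [ 17 109 161]
```

View pics/crop.png

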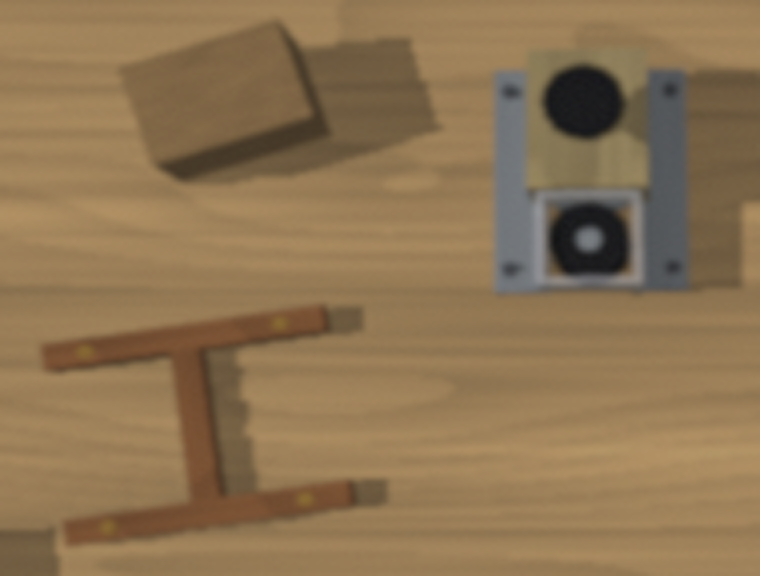

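The crop confirms the choice: a black cap and a black foot in the clear magazine, with the H bay to its left. Its side battens run nearly along world y. Next I measure the bay.

Run:
```python
from h import *
t=np.load('pics/top0.png.npy'); ct=ctrl.get_calibration('top')
hsv=cv2.cvtColor(t,cv2.COLOR_RGB2HSV)
for p in [(160,220),(192,245),(170,269),(210,243),(180,243)]: print(p,hsv[p[1],p[0]])
# crop px -> image px (x4, x3.6), batten-end outer corners on top face
cr=np.array([[42,346],[325,304],[66,543],[355,500]],float)
uv=(cr+.5)/[4,3.6]-.5+[140,125]
P=onplane(ct,uv,.014); print(P.round(4)); c=P.mean(0)
m=cv2.inRange(hsv,(0,135,50),(13,255,200)); m[:, :140]=0;m[:,240:]=0;m[:205]=0;m[280:]=0
ys,xs=np.nonzero(m); Q=onplane(ct,np.c_[xs,ys],.014)[:,:2].astype(np.float32)
print(len(Q),cv2.minAreaRect(Q*1000))
by=(P[0]-P[1]+P[2]-P[3])[:2]; print('centre',c,'yaxis angle',np.degrees(np.arctan2(by[1],by[0])))
q=ctrl.sense()['orientation'];print(rot(q).as_matrix().round(3))
```

```text
(160, 220) [ 15 147 118]
(192, 245) [ 13 146 103]
(170, 269) [ 12 145 107]
(210, 243) [ 17 110 160]
(180, 243) [ 17 110 164]
[[0.5329 0.2994 0.014 ]
 [0.5566 0.1555 0.014 ]
 [0.4231 0.2825 0.014 ]
 [0.4471 0.1379 0.014 ]]
1057 ((488.8885498046875, 218.95230102539062), (111.46946716308594, 143.9571075439453), 9.053966522216797)
centre [0.48993066 0.21884792 0.014     ] yaxis angle 99.38792922381752
[[-0.937  0.35  -0.   ]
 [ 0.35   0.937 -0.001]
 [-0.    -0.001 -1.   ]]
```

```bash
python3 -m jog '[[[0,0,6,-0.034,-0.021,0,-1],[0,0,12,-0.068,-0.042,0,-1],[0,0,18,-0.102,-0.063,0,-1],[0,0,24,-0.136,-0.084,0,-1],[0,0,30,-0.17,-0.105,0,-1]]]'
cat > w.py <<'E'
import sys
from h import *
s=ctrl.sense(); M=rot(s['orientation'])
t=np.array([float(v) for v in sys.argv[1:4]]); a=float(sys.argv[4])
Y=M.apply([0,1,0]); cur=np.degrees(np.arctan2(Y[1],Y[0]))
print('t',s['clock'],'pos',s['eef_pos'].round(4),'yang',round(cur,2),'F',s['force'].round(1),'gap',round(s['finger_gap'],3))
# desired: tool z down, tool y at angle a
r=np.radians(a); y=np.array([np.cos(r),np.sin(r),0]); z=np.array([0,0,-1.]); x=np.cross(y,z)
D=R.from_matrix(np.c_[x,y,z])
print('turn',(M.inv()*D).as_rotvec(degrees=True).round(2),'shift',M.inv().apply(t-s['eef_pos']).round(4))
E
python3 w.py 0.655 0.0215 0.15 8
```

```text
clock: 0.52
eef_pos: [0.3421, 0.4257, 0.2452]
orientation: [-0.0, 0.429, 0.903, -0.0]
force: [1.1, 1.0, 0.1]
finger_gap: 0.301
finger_force: 0.0
t 0.5167 pos [0.3421 0.4257 0.2452] yang 39.21 F [1.1 1.  0.1] gap 0.301
turn [-1.000e-02  1.000e-02  3.121e+01] shift [-0.511  -0.013   0.0952]
```

```bash
python3 -m jog '[[[0,0,6,-0.04,-0.001,0,-1],[0,0,12,-0.08,-0.002,0,-1],[0,0,18,-0.12,-0.003,0,-1],[0,0,24,-0.16,-0.004,0,-1],[0,0,30,-0.2,-0.005,0,-1]]]' >/dev/null; python3 w.py 0.655 0.0215 0.15 8
```

```text
t 0.9333 pos [0.4654 0.2682 0.2453] yang 9.21 F [-0.8  0.9  0.2] gap 0.002
turn [-0.01 -0.    1.21] shift [-0.2739  0.1476  0.0953]
```

```bash
python3 -m jog '[[[0,0,0,-0.035,0.018,0,-1],[0,0,0,-0.07,0.036,0,-1],[0,0,0,-0.105,0.054,0,-1],[0,0,1,-0.14,0.072,0,-1],[0,0,1.2,-0.17,0.09,0,-1]]]' >/dev/null; python3 w.py 0.655 0.0215 0.15 8
```

```text
t 1.35 pos [0.5824 0.1145 0.2452] yang 8.18 F [ 0.1  0.4 -0.8] gap -0.001
turn [-0.02  0.02  0.18] shift [-0.1024  0.0587  0.0952]
```

```bash
python3 -m jog '[[[0,0,0,-0.03,0.017,0.02,-1],[0,0,0,-0.06,0.034,0.04,-1],[0,0,0,-0.09,0.05,0.06,-1],[0,0,0,-0.1024,0.0587,0.09,-1],[0,0,0,-0.1024,0.0587,0.095,-1]]]' >/dev/null; python3 -m jog '[[[0,0,0,0,0,0,-1],[0,0,0,0,0,0,-1]]]' >/dev/null; python3 w.py 0.655 0.0215 0.078 8
python3 - <<'E'
from h import *
t,ct=snap('top','top1.png'); s,cs=snap('side','side1.png')
v=np.hstack([cv2.resize(t[120:270,240:340],(400,600)),cv2.resize(s[110:260,280:380],(400,600))])
cv2.imwrite('pics/v1.png',v[:,:,::-1])
E
```

```text
t 1.9333 pos [0.6541 0.0251 0.1506] yang 8.33 F [ 0.5  0.2 -0. ] gap -0.001
turn [-0.03 -0.02  0.33] shift [-0.0038  0.0004  0.0726]
```

View pics/v1.png

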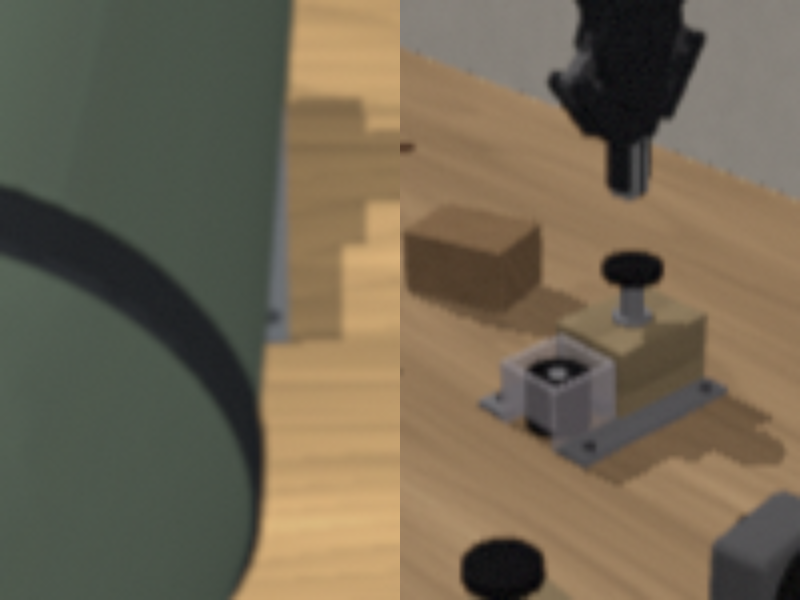

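The side view puts the shut fingertips straight over the chosen cap (tip at crop (628,195), cap at (633,270)). I press now.

```bash
python3 -m jog '[[[0,0,0,-0.0038,0,0.02,-1],[0,0,0,-0.0038,0,0.038,-1],[0,0,0,-0.0038,0,0.05,-1],[0,0,0,-0.0038,0,0.059,-1],[0,0,0,-0.0038,0,0.067,-1]]]' ; python3 w.py 0.655 0.0215 0.078 8
```

```text
clock: 2.45
eef_pos: [0.6552, 0.0215, 0.0842]
orientation: [0.0, 0.654, 0.757, 0.001]
force: [-5.1, 0.1, 11.1]
finger_gap: -0.001
finger_force: 5.6
t 2.45 pos [0.6552 0.0215 0.0842] yang 8.36 F [-5.1  0.1 11.1] gap -0.001
turn [ 0.07 -0.02  0.36] shift [ 0.     -0.0002  0.0062]
```

```bash
python3 -m jog '[[[0,0,0,0,0,0.004,-1],[0,0,0,0,0,0.007,-1],[0,0,0,0,0,0.008,-1],[0,0,0,0,0,0.008,-1]]]' ; python3 w.py 0.655 0.0215 0.076 8
```

```text
clock: 2.78
eef_pos: [0.6553, 0.0215, 0.0779]
orientation: [0.0, 0.654, 0.757, 0.001]
force: [-10.2, 0.8, 26.6]
finger_gap: 0.003
finger_force: 12.7
t 2.7833 pos [0.6553 0.0215 0.0779] yang 8.35 F [-10.2   0.8  26.6] gap 0.003
turn [ 0.09 -0.04  0.35] shift [ 0.0001 -0.0003  0.0019]
```

The force is 26.6 N at z = 0.078, so the plunger is on its stop. I hold briefly, then rise.

```bash
python3 -m jog '[[[0,0,0,0,0,0,-1],[0,0,0,0,0,-0.012,-1],[0,0,0,0,0,-0.024,-1],[0,0,0,0,0,-0.036,-1],[0,0,0,0,0,-0.06,-1]]]' ; python3 -m jog '[[[0,0,0,0,0,-0.035,-1],[0,0,0,0.04,0,-0.065,-1],[0,0,0,0.08,0,-0.065,-1],[0,0,0,0.115,-0.02,-0.065,-1],[0,0,0,0.115,-0.05,-0.065,-1]]]'; python3 w.py 0.525 -0.05 0.10 8
python3 - <<'E'
from h import *
t,ct=snap('top','top2.png'); s,cs=snap('side','side2.png')
v=np.hstack([cv2.resize(t[130:280,200:320],(400,500)),cv2.resize(s[140:260,250:350],(400,500))])
cv2.imwrite('pics/v2.png',v[:,:,::-1])
E
```

```text
clock: 3.2
eef_pos: [0.6542, 0.021, 0.1354]
orientation: [-0.001, 0.654, 0.757, -0.001]
force: [0.5, 1.1, 0.2]
finger_gap: -0.001
finger_force: 0.0
clock: 3.62
eef_pos: [0.5887, 0.1356, 0.2013]
orientation: [-0.0, 0.651, 0.759, 0.002]
force: [0.9, 1.9, -0.8]
finger_gap: 0.001
finger_force: 0.0
t 3.6167 pos [0.5887 0.1356 0.2013] yang 8.76 F [ 0.9  1.9 -0.8] gap 0.001
turn [ 0.15 -0.21  0.76] shift [-0.174  -0.0915  0.1004]
```

View pics/v2.png

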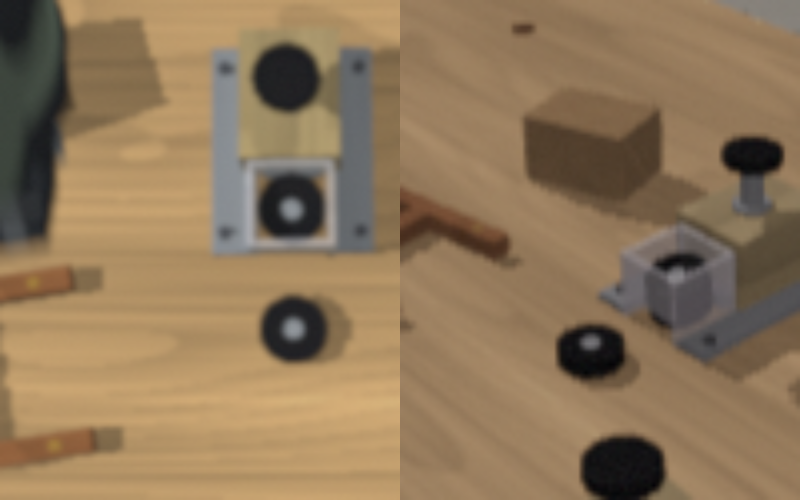

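One foot lies in front of the magazine (top crop (294,328)), the plunger is up and the others are inside. I measure the foot now.

```bash
cat > foot.py <<'E'
from h import *
def foot(im,c,box):
    x0,y0,x1,y1=box
    m=(im[y0:y1,x0:x1].max(2)<60).astype(np.uint8)
    n,l,st,ce=cv2.connectedComponentsWithStats(cv2.morphologyEx(m,cv2.MORPH_CLOSE,np.ones((5,5),np.uint8)))
    i=1+st[1:,4].argmax(); u=ce[i]+[x0,y0]
    p=onplane(c,[u],.010)[0]; b=np.array([.4893,.2189]); r=np.radians(9.25)
    d=p[:2]-b; print('px',u,st[i],'foot',p.round(4),'bay x,y',(d@[np.cos(r),np.sin(r)]).round(4),(d@[-np.sin(r),np.cos(r)]).round(4))
    return p
E
python3 - <<'E'
from foot import *
foot(np.load('pics/top2.png.npy'),ctrl.get_calibration('top'),(265,208,310,250))
E
```

```text
px [287.73893805 228.54867257] [ 14  12  18  18 226] foot [0.5171 0.0198 0.01  ] bay x,y -0.0045 -0.201
```

```bash
python3 -m jog '[[[0,0,0.3,-0.035,-0.02,0,-0.3],[0,0,0.5,-0.07,-0.04,0,-0.3],[0,0,0.5,-0.105,-0.06,0,-0.3],[0,0,0.5,-0.14,-0.075,0,-0.3],[0,0,0.5,-0.155,-0.088,0,-0.3]]]' >/dev/null;  python3 -m jog '[[[0,0,0,0,0,0,-0.3],[0,0,0,0,0,0,-0.3]]]' >/dev/null; python3 w.py 0.525 -0.0295 0.018 9.25
```

```text
t 4.3 pos [ 0.5244 -0.0398  0.2014] yang 7.68 F [-0.   0.6 -0.1] gap 0.352
turn [ 0.09 -0.01 -1.57] shift [0.0101 0.0017 0.1834]
```

```bash
python3 -m jog '[[[0,0,-1.5,0.002,0.0017,0.035,-0.3],[0,0,-1.5,0.004,0.0017,0.07,-0.3],[0,0,-1.5,0.004,0.0017,0.105,-0.3],[0,0,-1.5,0.004,0.0017,0.14,-0.3],[0,0,-1.5,0.004,0.0017,0.16,-0.3]]]' >/dev/null;  python3 -m jog '[[[0,0,0,0,0,0.006,-0.3],[0,0,0,0,0,0.012,-0.3],[0,0,0,0,0,0.018,-0.3],[0,0,0,0,0,0.023,-0.3],[0,0,0,0,0,0.023,-0.3]]]' >/dev/null; python3 w.py 0.525 -0.0295 0.018 9.25
python3 - <<'E'
from h import *
s,cs=snap('side','side3.png')
cv2.imwrite('pics/v3.png',cv2.resize(s[130:280,230:390],(800,600*15//12*4//5))[:,:,::-1])
E
```

```text
t 5.1333 pos [ 0.5257 -0.0345  0.0175] yang 9.31 F [-0.4 -0.2  0.2] gap 0.345
turn [ 0.05 -0.    0.06] shift [ 0.005   0.0001 -0.0005]
```

View pics/v3.png

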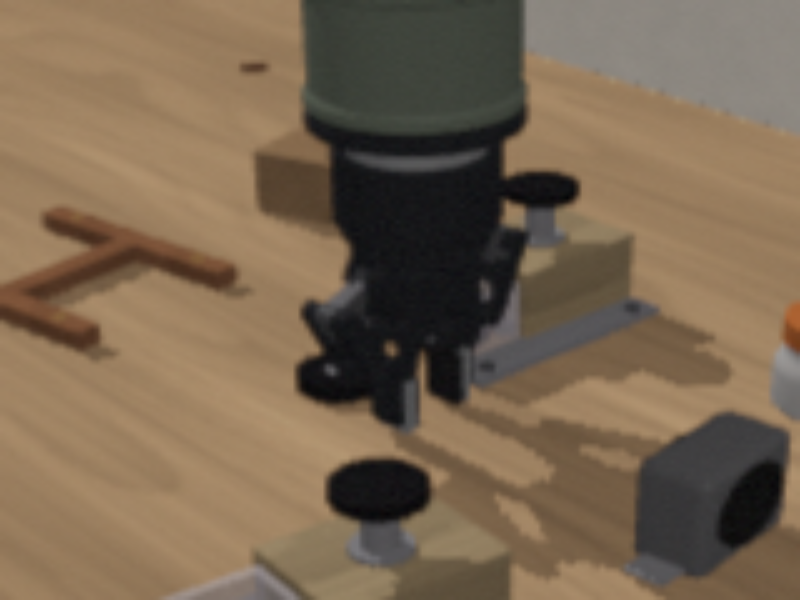

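The fork stands low behind the foot (foot at crop (335,375), tips at (395,425)). I push in steps.

```bash
python3 -m jog '[[[0,0,0,0.012,0,0.001,-0.3],[0,0,0,0.024,0,0.001,-0.3],[0,0,0,0.032,0,0.001,-0.3],[0,0,0,0.042,0,0.001,-0.3],[0,0,0,0.054,0,0.001,-0.3]]]'; python3 -m jog '[[[0,0,0,0.012,0,0,-0.3],[0,0,0,0.024,0,0,-0.3],[0,0,0,0.036,0,0,-0.3],[0,0,0,0.046,0,0,-0.3],[0,0,0,0.052,0,0,-0.3]]]';python3 w.py 0.496 0.154 0.017 9.25
python3 - <<'E'
from foot import *
t,ct=snap('top','top4.png'); s,cs=snap('side','side4.png')
v=np.hstack([cv2.resize(t[180:280,140:300],(480,300)),cv2.resize(s[130:230,200:300],(300,300))])
cv2.imwrite('pics/v4.png',v[:,:,::-1])
E
```

```text
clock: 5.6
eef_pos: [0.5165, 0.0196, 0.0165]
orientation: [0.0, 0.647, 0.762, 0.0]
force: [0.5, 0.2, 0.2]
finger_gap: 0.351
finger_force: 0.2
clock: 6.02
eef_pos: [0.5078, 0.0718, 0.0163]
orientation: [-0.0, 0.647, 0.763, 0.0]
force: [-0.1, -1.1, 0.6]
finger_gap: 0.35
finger_force: 0.3
t 6.0167 pos [0.5078 0.0718 0.0163] yang 9.39 F [-0.1 -1.1  0.6] gap 0.35
turn [ 0.   -0.02  0.14] shift [ 0.083   0.0017 -0.0006]
```

View pics/v4.png

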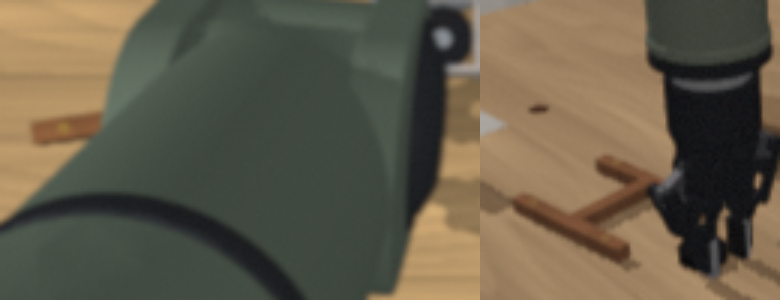

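The arm hides the foot from the top camera, but the side view shows it dark in front of the fork (crop (690,250)), and the force shows a steady push. I continue.

```bash
python3 -m jog '[[[0,0,0,0.01,0,0,-0.3],[0,0,0,0.022,0,0,-0.3],[0,0,0,0.034,0,0,-0.3],[0,0,0,0.045,0,0,-0.3],[0,0,0,0.052,0,0,-0.3]]]'; python3 -m jog '[[[0,0,0,0.008,0,0,-0.3],[0,0,0,0.016,0,0,-0.3],[0,0,0,0.023,0,0,-0.3],[0,0,0,0.029,0,0,-0.3],[0,0,0,0.031,0,0,-0.3]]]';  python3 -m jog '[[[0,0,0,0,0,0,-0.3],[0,0,0,-0.015,0,0,-0.3],[0,0,0,-0.045,0,0,-0.3],[0,0,0,-0.07,0,0,-0.3],[0,0,0,-0.07,0,-0.03,-0.3]]]'; python3 -m jog '[[[0,0,0,0,0,-0.04,-0.3],[0,0,0,-0.02,0,-0.08,-0.3],[0,0,0,-0.055,0,-0.1,-0.3],[0,0,0,-0.09,0,-0.12,-0.3],[0,0,0,-0.12,0,-0.14,-0.3]]]';python3 w.py 0.496 0.154 0.017 9.25
python3 - <<'E'
from foot import *
t,ct=snap('top','top5.png'); s,cs=snap('side','side5.png')
v=np.hstack([cv2.resize(t[180:280,140:300],(480,300)),cv2.resize(s[130:230,200:300],(300,300))])
cv2.imwrite('pics/v5.png',v[:,:,::-1])
E
```

```text
clock: 6.53
eef_pos: [0.4996, 0.1224, 0.0163]
orientation: [-0.0, 0.647, 0.762, 0.0]
force: [0.6, 0.5, -0.7]
finger_gap: 0.352
finger_force: 0.2
clock: 6.95
eef_pos: [0.4946, 0.1528, 0.0162]
orientation: [-0.0, 0.647, 0.762, 0.0]
force: [-0.2, -0.3, 0.5]
finger_gap: 0.35
finger_force: 0.2
clock: 7.37
eef_pos: [0.5047, 0.0761, 0.0434]
orientation: [-0.001, 0.65, 0.76, -0.003]
force: [-1.7, -1.3, 1.2]
finger_gap: 0.351
finger_force: 0.0
clock: 7.78
eef_pos: [0.5254, -0.0385, 0.188]
orientation: [0.001, 0.648, 0.762, 0.0]
force: [0.8, -0.2, -0.1]
finger_gap: 0.353
finger_force: 0.0
t 7.7833 pos [ 0.5254 -0.0385  0.188 ] yang 9.24 F [ 0.8 -0.2 -0.1] gap 0.353
turn [ 0.06  0.03 -0.01] shift [0.1948 0.0017 0.1709]
```

View pics/v5.png

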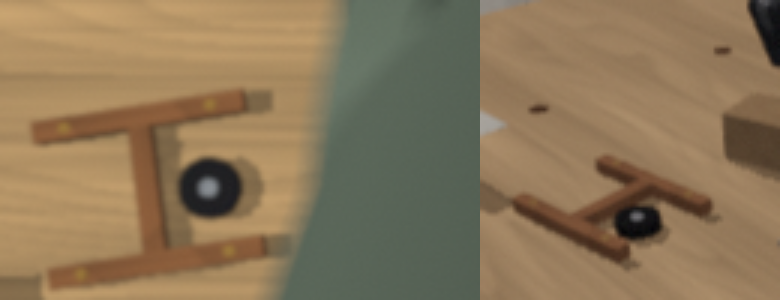

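The foot lies flat inside the near end of the bay (top crop (210,187)). I check the numbers before handing in.

```bash
python3 - <<'E'
from foot import *
p=foot(np.load('pics/top5.png.npy'),ctrl.get_calibration('top'),(194,228,226,256))
E
python3 -m jog '[[[0,0,0,0,0,0,-0.3],[0,0,0,0,0,0,-0.3],[0,0,0,0,0,0,-0.3]]]'
```

```text
px [209.69758065 242.42741935] [  6   5  20  19 248] foot [0.4893 0.1773 0.01  ] bay x,y -0.0067 -0.0411
clock: 8.13
eef_pos: [0.525, -0.0348, 0.1856]
orientation: [-0.001, 0.647, 0.762, -0.0]
force: [-1.1, 0.5, -0.8]
finger_gap: 0.347
finger_force: 0.0
```

```bash
python3 -c "
from bench import ctrl
print(ctrl.finish_job())"
```

```text
the job is handed in; nothing more can be done
None
```

I pressed the plunger once, one foot came out, and I pushed it into the near end of the bay, where it measured 7 mm off the middle line and 41 mm from the bay's centre; the job is handed in, but no verdict came back.

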